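# Stack the violet tube rack on its keyed base

## Task

Stack the violet tube rack (its white bar is the handle) on the grey keyed base, so that its wide lug drops into the wide notch, its narrow lug into the narrow notch, and it sits level, fully home on the base. Set it down rather than letting it drop, let go of it, and leave the green rack and the white bottle where they stand.

Things in the scene. Friction and masses are not known exactly. Their poses are not given: they have to be found in the camera images.
- violet_rack: Loose violet tube rack (sizes in mm), 140 (x) by 90 (y), under 0.5 kg. Stands on 2 lugs 16 deep: wide (56 along y) at +x end, narrow (24) at -x, each 14 thick, 58 from middle. Origin: middle, at the lugs' feet; z up. Above it: underside 16, tube caps' tops 104, white handle bar 112 to 130, which runs 80 along x, 16 wide, on a 10 mm web; grip its middle across y (no tubes within 24 of x = 0).
- base: Blue-grey base fixed to bench (sizes in mm), 150 (x) by 110 (y), top 36 up. Through notch amid each end, open outward: 76 wide (y) at +x, 44 wide at -x, both starting 41 from middle; dark bottom. Origin: centre of underside; z up. Rack home: its x points as the base's x, middles meet in plan (play about 10 and 10 degrees each way), underside rests on base top, rack origin 20 above base origin.
- green_rack: Bystander: loose rack of the same size and shape as the violet one, but green with green caps and with a wide lug at both ends, so it does not fit. Origin and axes as for the violet rack. Stays where it is.
- bottle: Bystander: white reagent bottle with a red label, 56 mm across and 110 mm tall, standing loose beyond the racks. Origin: centre of its underside. Stays where it is.

How it is judged:
By the outcome, as a careful person would: the job done as asked, in the order asked, and still so for the second after the job is handed in, with the robot touching nothing.
It also fails if it takes over 40 s, if anything falls off the work surface, if the arm or the gripper's body presses on something with over 40 N, if the wrist force passes 120 N, or if a joint passes its speed limit or range.

## Robot

A 7-joint arm with a two-finger parallel gripper is mounted at the origin on the work surface. World frame = base frame: x ahead of the robot, y to its left, z up, the work surface at z = 0. Lengths are in m, angles in degrees, forces in N, time in s.
With the tool pointing down it reaches from about 0.425 to 0.875 m from the base axis. Payload 4.7 kg.
Tool frame: the origin (TCP) lies between the finger pads; the fingertips stand env.finger_overhang ahead of it and the grasp point (between the pads) lies 5 mm behind it (env.finger_overhang is the distance from the TCP to the fingertips, in m); z points along the fingers, y is the line along which they close (so a half turn about z gives the same grasp; the last joint's range is limited). The gripper opens to 87 mm and grips with 3 to 60 N. Pads are 19 mm wide; open, the fingers measure 117 mm over their backs; the gripper's body (75 mm by 190 mm) begins 51 mm behind the grasp point.
Start: joints at [70.995, 18.392, -4.016, 83.108, 1.295, 78.541, -3.26], TCP at [0.22, -0.612, 0.237] pointing down, gripper open.
Joint ranges: [-163.93, 163.93], [-17.29, 119.83], [-79.2, 71.16], [3.27, 140.29], [-89.18, 269.18], [5.43, 117.66], [-154.24, 154.24]. Speed limits (degrees/s): [147.25, 147.25, 180, 180, 180, 180, 180].

## Interface

Orientations are given as [roll, pitch, yaw] about the fixed x, y, z axes, in that order (R = Rz(yaw) Ry(pitch) Rx(roll)).
In Python, from cell import telemetry, eyes, env, models gives the robot as it stands. The module is installed in compiled form; this text tells all that it offers.
- The arm moves only by the tool drive_tool, never from a script. Its arguments are lists of equal length, an entry for each row: "angular": the turn, a rotation vector about the tool's x, y, z in rad, a list of three; "delta_pos": the shift along the tool's x, y, z in cm, a list of three; "gripper": the finger opening in cm, from 0 to 8.7. A call has 1 to 20 rows; each row shifts and turns the commanded pose from where the row before left it, along the tool's axes as they then stand; what a row does not reach is not made up. A row lasts 1/10 s, in which the tool goes at most 50 mm and 8.59 degrees, less where a joint would pass 70% of its speed; a pose out of reach is approached as far as the arm can. A call with a gripper value outside its range is refused whole. The fingers move at their own pace and stop on an object; "squeeze" is the grip in N (left out, the last holds). Time passes only in rows, so rows that do not move let the fingers close. It gives the time, the measured TCP pose, the force, the opening and the grip force at its end, in the units of the state.
- telemetry.get_obs(): the state, without advancing time (a new reading comes with each control period).
- eyes.read_camera(name): name is "scene" or "top"; returns a dict with "pixels" (400x640x3 uint8, red, green, blue), "mtx" (3x3 intrinsics, pixels), "origin" and "orientation" of the camera in the world. Camera axes: x right, y down, z forward; pixel columns grow to the right and rows downward; lengths in m; the calibration is good to about 2 mm. A picture is of the moment at which its call begins. There is no depth.
- env.sign_off(): hands the job in; it is judged then, once.
Trained networks look in a picture, given as the dict that the camera call returned (one of the last four; its "shot" number tells which), for a name from the list of things; names that differ only in an ending like _2 or _b are one class to them, and where a whole thing is asked for, a point or a joint stands for the part that bears it (a point fixed in the world has none). Each returns a list of dicts, best first, with "p" (0 to 1); they miss things now and then, are a little off and sometimes report something else, mostly with a low value. They report only what shows in the picture. A call takes as long as a camera call.
- models.search_frame(picture, target): "centre" ([column, row] in pixels, amid what is visible of it).
- models.cut_out(picture, target): "pixels" (400x640 bool, what is visible of it) and "centre" ([column, row] in pixels, amid what is visible of it).
The state is a dict: "time_s": time; "qpos": joint angles; "joint_velocities": joint speeds; "effort": joint torques, N m; "tool_pos": TCP position; "tool_rot": TCP orientation; "force": force on the tool from outside, world axes, zero at the start; "wrist_torque": the same for the moment, N m; "grip_width": finger opening in m; "grasp_force": force on a finger pad.
Only numpy, scipy, OpenCV 4.12 (cv2) and the standard library are available. Lean on these libraries where they do the work, as an engineer would, in place of code of your own. Each camera call takes 0.05 s, during which the arm holds its last target. There are 200 camera calls.

## Working session

There is one attempt and no reset: what is moved stays moved. The work goes in short steps, Python scripts to look and compute and a tool call to move; the robot and the scene stay as the last step left them, time stands still between calls to the robot, and variables do not carry over. Pictures are saved under pics/ and viewed, at most 10 in all, crops included, and the job is handed in when it is done.

Besides the shell and the picture viewer there is one more tool, called after ">>>" as name(argument=value, ...), one argument or row to a line, values as JSON. drive_tool: Moves the arm, as the interface text tells. Its arguments: {"type":"object","properties":{"angular":{"type":"array","items":{"type":"array","items":{"type":"number"}}},"delta_pos":{"type":"array","items":{"type":"array","items":{"type":"number"}}},"gripper":{"type":"array","items":{"type":"number"}},"squeeze":{"type":"number"}},"required":["angular","delta_pos","gripper"]}

```bash
mkdir -p pics; cat > h.py <<'E'
import numpy as np, cv2
from cell import telemetry, eyes, env, models
from scipy.spatial.transform import Rotation as R
def rot(o):
    o=np.array(o,float)
    if o.shape==(3,3): return o
    return R.from_euler('xyz',o,degrees=True).as_matrix()
def back(p,px,z):
    px=np.atleast_2d(np.array(px,float)); d=np.c_[px,np.ones(len(px))]@np.linalg.inv(p['mtx']).T@rot(p['orientation']).T
    o=np.array(p['origin']); return o+d*((z-o[2])/d[:,2])[:,None]
def proj(p,X):
    c=(np.atleast_2d(X)-np.array(p['origin']))@rot(p['orientation']); u=c@np.array(p['mtx']).T; return u[:,:2]/u[:,2:]
E
python3 - <<'E'
from h import *
print(telemetry.get_obs(), env.finger_overhang)
for n in ['top','scene']:
    p=eyes.read_camera(n); print(n,p['origin'],p['orientation'],p['mtx'])
    cv2.imwrite(f'pics/{n}0.png',p['pixels'][:,:,::-1])
    for t in ['violet_rack','base','green_rack','bottle']:
        for r in models.cut_out(p,t)[:2]:
            m=r['pixels']; print(t,r['p'],r['centre'],m.sum(),cv2.minAreaRect(np.argwhere(m)[:,::-1].astype(np.float32)))
E
```

```text
{'time_s': 0.0, 'qpos': array([70.99619435, 18.43729926, -4.01367137, 83.17403788,  1.29496862,
       78.54193593, -3.26035668]), 'joint_velocities': array([-0.00642113, -0.03350997,  0.03309951,  0.00246947,  0.03658793,
       -0.030954  , -0.06816126]), 'effort': array([-2.45021447e-04, -4.91285133e+01, -4.04187161e-01, -3.12530851e+01,
       -6.40695216e-02,  4.37557453e-02,  1.82603908e-04]), 'tool_pos': array([ 0.22005982, -0.61105537,  0.23548877]), 'tool_rot': array([-1.79891961e+02,  6.36649312e-03,  1.98114139e+01]), 'force': array([0.36030056, 0.29380936, 0.68285864]), 'wrist_torque': array([ 0.03183738,  0.07730287, -0.03569026]), 'grasp_force': 0.0, 'grip_width': 0.08710846048062522} 0.014
top [ 0.44191285 -0.0077769   1.18065228] [-1.70243166e+02 -1.51814230e-02 -9.01277286e+01] [[476.99601812   0.         315.63605693]
 [  0.         476.99601812 203.79687599]
 [  0.           0.           1.        ]]
violet_rack 0.85 [188.4, 267.6] 2602 ((188.89999389648438, 268.70001220703125), (43.37971496582031, 62.162689208984375), 26.56505012512207)
base 0.84 [415.9, 231.4] 29
[... 532 characters left out ...]
       0.           1.        ]]
violet_rack 0.83 [381.8, 95.9] 3283 ((381.97601318359375, 95.14727783203125), (76.88459014892578, 52.63573455810547), 65.55604553222656)
base 0.64 [181.0, 274.9] 6069 ((178.56320190429688, 271.05517578125), (90.54694366455078, 75.75476837158203), 50.59933853149414)
green_rack 0.74 [292.3, 191.4] 4614 ((295.84698486328125, 188.29342651367188), (89.4269027709961, 61.997459411621094), 38.85337448120117)
bottle 0.78 [430.8, 198.0] 1417 ((434.4000549316406, 196.70001220703125), (32.64659118652344, 54.56005859375), 26.56505012512207)
bottle 0.64 [181.4, 275.5] 6081 ((178.97528076171875, 271.23883056640625), (90.36876678466797, 75.71961975097656), 50.90614318847656)
```

```bash
python3 - <<'E'
import cv2
a=cv2.imread('pics/top0.png')[130:310,120:500]; cv2.imwrite('pics/topc.png',cv2.resize(a,None,fx=2.1,fy=2.1,interpolation=cv2.INTER_CUBIC))
a=cv2.imread('pics/scene0.png')[40:340,100:500]; cv2.imwrite('pics/scenec.png',cv2.resize(a,None,fx=2,fy=2,interpolation=cv2.INTER_CUBIC))
E
```

```text
(no output)
```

View pics/topc.png

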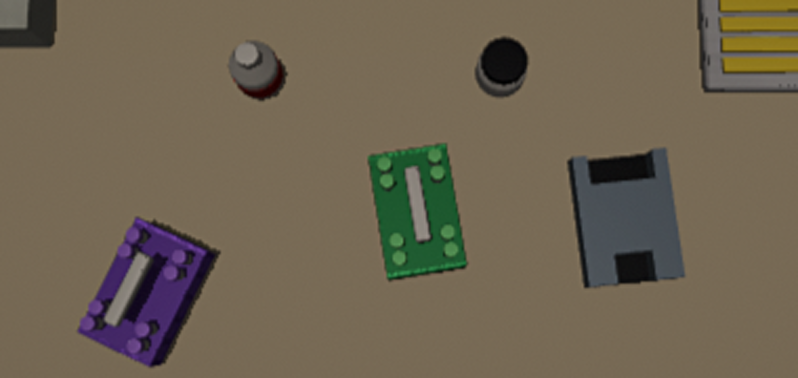

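View pics/scenec.png

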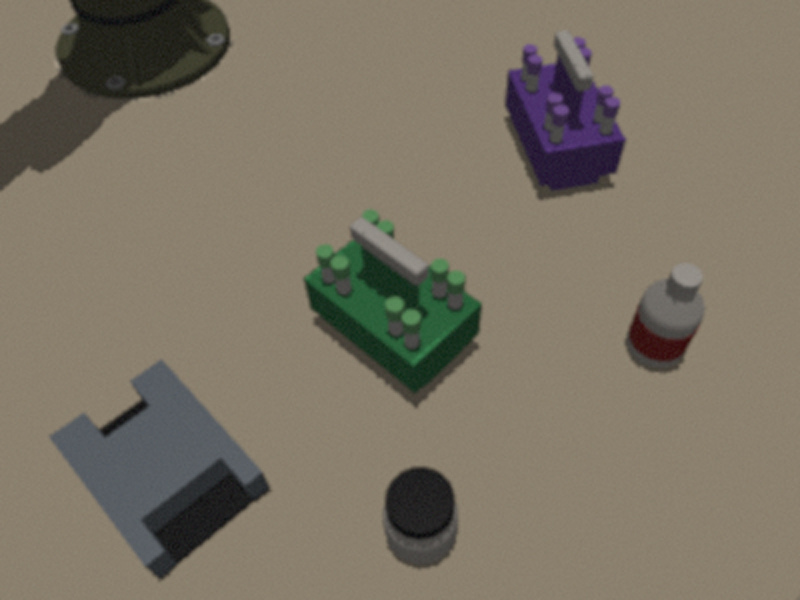

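```bash
cat > fit.py <<'E'
from h import *
from scipy.optimize import minimize
S=4
def hullmask(p,pts):
    u=proj(p,pts); m=np.zeros((400*S,640*S),np.uint8)
    cv2.fillConvexPoly(m,cv2.convexHull(((u+.5)*S*16).astype(np.int32)),1,shift=4); return cv2.resize(m.astype(np.float32),(640,400),interpolation=cv2.INTER_AREA)
def box(x,y,yaw,L,W,z0,z1):
    c,s=np.cos(yaw),np.sin(yaw)
    return np.array([[x+c*a-s*b,y+s*a+c*b,z] for a in(-L/2,L/2) for b in(-W/2,W/2) for z in(z0,z1)])
def fit(obs,x0,dims):
    def cost(v):
        t=0
        for p,m in obs:
            h=hullmask(p,box(*v,*dims)); t+=1-np.minimum(h,m).sum()/np.maximum(h,m).sum()
        return t
    best=min((minimize(cost,[x0[0],x0[1],x0[2]+d],method='Nelder-Mead',options=dict(initial_simplex=np.array([x0[0],x0[1],x0[2]+d])+np.array([[0,0,0],[.015,0,0],[0,.015,0],[0,0,.2]]),maxiter=120)) for d in(-.2,.0,.2)),key=lambda r:r.fun)
    return best.x,best.fun
def barmask(p,t):
    m=models.cut_out(p,t)[0]['pixels'].astype(np.uint8)
    m=cv2.morphologyEx(m,cv2.MORPH_CLOSE,np.ones((9,9),np.uint8))
    hsv=cv2.cvtColor(p['pixels'],cv2.COLOR_RGB2HSV)
    b=((m>0)&(hsv[...,1]<60)&(hsv[...,2]>90)).astype(np.uint8)
    n,l,st,_=cv2.connectedComponentsWithStats(b); k=1+np.argmax(st[1:,4]); return (l==k).astype(np.float32)
def basemask(p,t='base'):
    m=models.cut_out(p,t)[0]['pixels'].astype(np.uint8)
    o=np.zeros_like(m); cv2.fillConvexPoly(o,cv2.convexHull(np.argwhere(m)[:,::-1].astype(np.int32)),1); return o.astype(np.float32)
E
cat > m.py <<'E'
from fit import *
P={n:eyes.read_camera(n) for n in['top','scene']}
o=[(p,barmask(p,'violet_rack')) for p in P.values()]; print([m.sum() for _,m in o])
c=np.argwhere(o[0][1]).mean(0)[::-1]; g=back(P['top'],c,.12)[0]
for ob in (o,o[:1],o[1:]):
  v,f=fit(ob,[g[0],g[1],np.radians(-28)],(.08,.016,.112,.130)); print('rack',v[:2],np.degrees(v[2]),f)
o=[(p,basemask(p)) for p in P.values()]
c=np.argwhere(o[0][1]).mean(0)[::-1]; g=back(P['top'],c,.036)[0]
for ob in (o,o[:1],o[1:]):
  v,f=fit(ob,[g[0],g[1],.1],(.15,.11,0,.036)); print('base',v[:2],np.degrees(v[2]),f)
E
python3 m.py
python3 -c "
import cv2
a=cv2.imread('pics/scene0.png')[50:140,340:430]; cv2.imwrite('pics/lug.png',cv2.convertScaleAbs(cv2.resize(a,None,fx=6,fy=6,interpolation=cv2.INTER_CUBIC),alpha=2.0))"
```

```text
[np.float32(243.0), np.float32(206.0)]
rack [0.48240261 0.29000694] -26.715589666928597 0.7802991271018982
rack [0.48333913 0.29109735] -27.462176066492855 0.32193928956985474
rack [0.47447412 0.29490156] -29.410231438226862 0.4323943853378296
base [0.48667048 0.29787326] -22.060965294064715 1.1619200706481934
base [0.48667048 0.29787326] -22.060965294064715 0.16192007064819336
base [0.48317054 0.29260337] -5.729577951308233 1.0
```

View pics/lug.png

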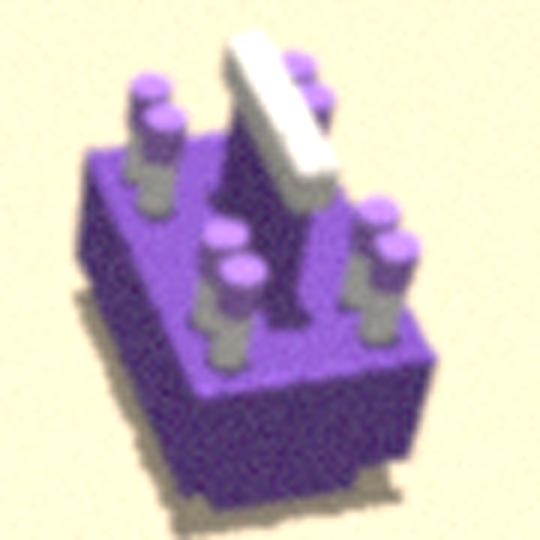

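```bash
cat > m2.py <<'E'
from fit import *
P={n:eyes.read_camera(n) for n in['top','scene']}
def pick(p,t,c):
    return min((r for r in models.cut_out(p,t)),key=lambda r:np.hypot(*(np.array(r['centre'])-c)))
C={'top':(416,231),'scene':(181,275)}
o=[]
for n,p in P.items():
    r=pick(p,'base',C[n]); m=r['pixels'].astype(np.uint8); print(n,r['centre'],r['p'],m.sum())
    m=cv2.morphologyEx(m,cv2.MORPH_OPEN,np.ones((5,5),np.uint8))
    k=np.zeros_like(m); cv2.fillConvexPoly(k,cv2.convexHull(np.argwhere(m)[:,::-1].astype(np.int32)),1); o.append((p,k.astype(np.float32)))
g=back(P['top'],C['top'],.036)[0]
for ob in (o,o[:1],o[1:]):
  v,f=fit(ob,[g[0],g[1],.1],(.15,.11,0,.036)); print('base',v[:2],np.degrees(v[2]),f)
o=[]
for n,c in (('top',(188,268)),('scene',(382,96))):
    p=P[n]; hsv=cv2.cvtColor(cv2.GaussianBlur(p['pixels'],(3,3),0),cv2.COLOR_RGB2HSV); w=np.zeros((400,640),bool); w[c[1]-40:c[1]+40,c[0]-40:c[0]+40]=1
    b=(w&(hsv[...,1]<45)&(hsv[...,2]>105)).astype(np.uint8)
    k,l,st,ct=cv2.connectedComponentsWithStats(b); i=1+np.argmax(st[1:,4]); m=(l==i); o.append((p,m.astype(np.float32)))
    (rc,sz,_)=rr=cv2.minAreaRect(np.argwhere(m)[:,::-1].astype(np.float32)); print(n,st[i],rr,back(p,rc,.128))
    bx=cv2.boxPoints(rr); e=[bx[1]-bx[0],bx[2]-bx[1]]; e=max(e,key=np.linalg.norm); q=back(p,[np.array(rc)-e/2,np.array(rc)+e/2],.13); d=q[1]-q[0]; print('len',np.linalg.norm(d),np.degrees(np.arctan2(d[1],d[0])))
g=back(P['top'],(185,268),.12)[0]
for ob in (o,o[:1],o[1:]):
  v,f=fit(ob,[g[0],g[1],np.radians(-28)],(.08,.016,.122,.130)); print('rack',v[:2],np.degrees(v[2]),f)
E
python3 m2.py
```

```text
top [415.7, 233.5] 0.59 2927Traceback (most recent call last):
  File "m2.py", line 8, in <module>
    r=pick(p,'base',C[n]); m=r['pixels'].astype(np.uint8); print(n,r['centre'],r['p'],m.sum())
  File "m2.py", line 4, in pick
    return min((r for r in models.cut_out(p,t)),key=lambda r:np.hypot(*(np.array(r['centre'])-c)))
ValueError: min() iterable argument is empty
```

```bash
python3 - <<'E'
s=open('m2.py').read()
s=s.replace("    return min((r for r in models.cut_out(p,t)),","    L=models.cut_out(p,t)\n    return L and min(L,").replace("    r=pick(p,'base',C[n]);","""    r=None
    for _ in range(4):
        r=pick(p,'base',C[n])
        if r and np.hypot(*(np.array(r['centre'])-C[n]))<15: break
        p=eyes.read_camera(n); r=None
    if not r: continue
    """)
open('m2.py','w').write(s)
E
python3 m2.py
```

```text
File "m2.py", line 15
    m=r['pixels'].astype(np.uint8); print(n,r['centre'],r['p'],m.sum())
IndentationError: unexpected indent
```

```bash
sed -i "s/^ *m=r\['pixels'\]/    m=r['pixels']/" m2.py; python3 m2.py
```

```text
top [417.1, 233.7] 0.77 2916
scene [181.4, 274.6] 0.63 6031
base [ 0.56716241 -0.25745345] 5.6463711405716595 0.05525064468383789
base [ 0.56651045 -0.25657839] 5.387848919658934 0.028941869735717773
base [ 0.56726585 -0.25805015] 5.96384044996302 0.017904818058013916
top [170 251  20  34 210] ((179.6000213623047, 267.3000183105469), (5.81377649307251, 35.77708435058594), 26.56505012512207) [[0.48252529 0.28963005 0.128     ]]
len 0.07621537566914358 -24.62559539612684
scene [377  56  34  38 247] ((394.76922607421875, 73.65385437011719), (49.09096145629883, 13.312804222106934), 56.30992889404297) [[0.51092379 0.2842627  0.128     ]]
len 0.1363865056555591 -21.517882282727783
rack [0.48419429 0.2907998 ] -26.04654666891633 0.7815021276473999
rack [0.48255488 0.28965159] -25.996677427349717 0.33267128467559814
rack [0.47905345 0.29355691] -23.915099127206407 0.4412645101547241
```

```bash
cat > d.py <<'E'
import sys; from h import *
# usage: d.py x y z yaw ; shift in current tool axes (cm), rotvec in tool axes (rad)
o=telemetry.get_obs(); Rt=rot(o['tool_rot']); a=list(map(float,sys.argv[1:]))
print('t',o['time_s'],'pos',o['tool_pos'].round(4),'rot',o['tool_rot'].round(2),'q',o['qpos'].round(1),'w',o['grip_width'],o['grasp_force'],o['force'].round(1))
prev=o['tool_pos']
for i in range(0,len(a),4):
    t=np.array(a[i:i+3]); print('shift cm',(Rt.T@(t-prev)*100).round(2),'rotvec',R.from_matrix(Rt.T@R.from_euler('xyz',[180,0,a[i+3]],degrees=True).as_matrix()).as_rotvec().round(4)); prev=t
E
python3 d.py .55 -.25 .32 153.5 .48 .29 .32 153.5
```

```text
t 1.2 pos [ 0.2203 -0.6115  0.2366] rot [180.     0.    19.81] q [71.  18.4 -4.  83.1  1.3 78.5 -3.3] w 0.08735016487040603 0.0 [-0.5 -1.3  0.2]
shift cm [ 43.27 -22.84  -8.34] rotvec [-0.0000e+00  1.0000e-04 -2.3333e+00]
shift cm [ 11.72 -53.18  -0.  ] rotvec [-0.0000e+00  1.0000e-04 -2.3333e+00]
```

>>> drive_tool(
  angular=[
    [0,0,0],
    [0,0,0],
    [0,0,0],
    [0,0,0],
    [0,0,0],
    [0,0,0],
    [0,0,0],
    [0,0,0],
    [0,0,0],
    [0,0,0],
    [0,0,0],
    [0,0,0],
  ],
  delta_pos=[
    [3.6,-1.9,-0.7],
    [3.6,-1.9,-0.7],
    [3.6,-1.9,-0.7],
    [3.6,-1.9,-0.7],
    [3.6,-1.9,-0.7],
    [3.6,-1.9,-0.7],
    [3.6,-1.9,-0.7],
    [3.6,-1.9,-0.7],
    [3.6,-1.9,-0.7],
    [3.6,-1.9,-0.7],
    [3.6,-1.9,-0.7],
    [3.6,-1.9,-0.7],
  ],
  gripper=[8.7,8.7,8.7,8.7,8.7,8.7,8.7,8.7,8.7,8.7,8.7,8.7],
)

```text
time_s: 2.4
tool_pos: [0.5503, -0.2494, 0.3211]
tool_rot: [180.0, -0.0, 19.8]
force: [0.2, -0.2, 0.2]
grip_width: 0.0871
grasp_force: 0.0
```

>>> drive_tool(
  angular=[
    [0,0,0],
    [0,0,0],
    [0,0,0],
    [0,0,0],
    [0,0,0],
    [0,0,0],
    [0,0,0],
    [0,0,0],
    [0,0,0],
    [0,0,0],
    [0,0,0],
    [0,0,0],
    [0,0,0],
    [0,0,0],
    [0,0,0],
    [0,0,0],
  ],
  delta_pos=[
    [0.73,-3.32,0],
    [0.73,-3.32,0],
    [0.73,-3.32,0],
    [0.73,-3.32,0],
    [0.73,-3.32,0],
    [0.73,-3.32,0],
    [0.73,-3.32,0],
    [0.73,-3.32,0],
    [0.73,-3.32,0],
    [0.73,-3.32,0],
    [0.73,-3.32,0],
    [0.73,-3.32,0],
    [0.73,-3.32,0],
    [0.73,-3.32,0],
    [0.73,-3.32,0],
    [0.73,-3.32,0],
  ],
  gripper=[8.7,8.7,8.7,8.7,8.7,8.7,8.7,8.7,8.7,8.7,8.7,8.7,8.7,8.7,8.7,8.7],
)

```text
time_s: 4.0
tool_pos: [0.479, 0.2899, 0.3208]
tool_rot: [180.0, -0.0, 19.8]
force: [1.3, 1.0, -0.8]
grip_width: 0.0867
grasp_force: 0.0
```

>>> drive_tool(
  angular=[
    [0,0,-0.13],
    [0,0,-0.13],
    [0,0,-0.13],
    [0,0,-0.13],
    [0,0,-0.13],
    [0,0,-0.13],
    [0,0,-0.13],
    [0,0,-0.13],
    [0,0,-0.13],
    [0,0,-0.13],
    [0,0,-0.13],
    [0,0,-0.13],
    [0,0,-0.13],
    [0,0,-0.13],
    [0,0,-0.13],
    [0,0,-0.13],
    [0,0,-0.13],
    [0,0,-0.12],
    [0,0,0],
  ],
  delta_pos=[
    [0,0,0],
    [0,0,0],
    [0,0,0],
    [0,0,0],
    [0,0,0],
    [0,0,0],
    [0,0,0],
    [0,0,0],
    [0,0,0],
    [0,0,0],
    [0,0,0],
    [0,0,0],
    [0,0,0],
    [0,0,0],
    [0,0,0],
    [0,0,0],
    [0,0,0],
    [0,0,0],
    [0,0,0],
  ],
  gripper=[8.7,8.7,8.7,8.7,8.7,8.7,8.7,8.7,8.7,8.7,8.7,8.7,8.7,8.7,8.7,8.7,8.7,8.7,8.7],
)

```text
time_s: 5.9
tool_pos: [0.4793, 0.2886, 0.3205]
tool_rot: [180.0, -0.0, 153.3]
force: [0.2, -1.0, -0.6]
grip_width: 0.087
grasp_force: 0.0
```

>>> drive_tool(
  angular=[
    [0,0,0],
    [0,0,0],
    [0,0,0],
    [0,0,0],
    [0,0,0],
    [0,0,0],
    [0,0,0],
    [0,0,0],
    [0,0,0],
    [0,0,0],
  ],
  delta_pos=[
    [-0.2,0.27,3.0],
    [0,0,3.0],
    [0,0,3.0],
    [0,0,3.0],
    [0,0,3.0],
    [0,0,2.0],
    [0,0,1.5],
    [0,0,1.0],
    [0,0,0.75],
    [0,0,0],
  ],
  gripper=[8.7,8.7,8.7,8.7,8.7,8.7,8.7,8.7,8.7,8.7],
  squeeze=30,
)

```text
time_s: 6.9
tool_pos: [0.4822, 0.2901, 0.1176]
tool_rot: [-180.0, -0.0, 153.3]
force: [0.1, 0.2, -0.1]
grip_width: 0.0872
grasp_force: 0.0
```

```bash
python3 - <<'E'
from h import *
p=eyes.read_camera('scene'); a=p['pixels'][20:150,310:470,::-1]; q=eyes.read_camera('top'); b=q['pixels'][210:340,110:270,::-1]
f=lambda a:cv2.resize(a,None,fx=2.5*1,fy=2.5,interpolation=cv2.INTER_CUBIC)
cv2.imwrite('pics/g1.png',np.hstack([f(a),f(b)]))
E
```

```text
(no output)
```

View pics/g1.png

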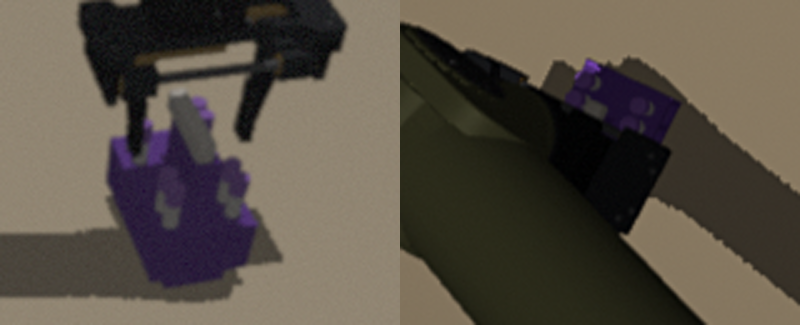

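The scene view (left half) shows the fingers at about (135,140) and (245,125) astride the bar (190,120), with no contact. I'll close now and lift.

>>> drive_tool(
  angular=[
    [0,0,0],
    [0,0,0],
    [0,0,0],
    [0,0,0],
    [0,0,0],
    [0,0,0],
    [0,0,0],
    [0,0,0],
    [0,0,0],
    [0,0,0],
    [0,0,0],
    [0,0,0],
  ],
  delta_pos=[
    [0,0,0],
    [0,0,0],
    [0,0,0],
    [0,0,0],
    [0,0,0],
    [0,0,0],
    [0,0,0],
    [0,0,0],
    [0,0,0],
    [0,0,0],
    [0,0,0],
    [0,0,0],
  ],
  gripper=[1.0,1.0,1.0,1.0,1.0,1.0,1.0,1.0,1.0,1.0,1.0,1.0],
  squeeze=40,
)

```text
time_s: 8.2
tool_pos: [0.4821, 0.2902, 0.118]
tool_rot: [-180.0, -0.0, 153.3]
force: [-0.2, -0.4, -0.2]
grip_width: 0.0157
grasp_force: 39.8
```

>>> drive_tool(
  angular=[
    [0,0,0],
    [0,0,0],
    [0,0,0],
    [0,0,0],
    [0,0,0],
    [0,0,0],
    [0,0,0],
    [0,0,0],
    [0,0,0],
    [0,0,0],
    [0,0,0],
  ],
  delta_pos=[
    [0,0,-1],
    [0,0,-2],
    [0,0,-3],
    [0,0,-3],
    [0,0,-3],
    [0,0,-3],
    [0,0,-3],
    [0,0,-2],
    [0,0,-1.5],
    [0,0,-0.5],
    [0,0,0],
  ],
  gripper=[1.0,1.0,1.0,1.0,1.0,1.0,1.0,1.0,1.0,1.0,1.0],
)

```text
time_s: 9.3
tool_pos: [0.4822, 0.2903, 0.338]
tool_rot: [-180.0, 0.0, 153.3]
force: [-0.7, -0.8, -5.0]
grip_width: 0.0156
grasp_force: 39.8
```

```bash
python3 d.py .55 0 .34 185.7 .567 -.257 .34 185.7
```

```text
t 9.3 pos [0.4822 0.2903 0.338 ] rot [-179.99    0.    153.33] q [ 20.3  14.2 -64.2  84.6  12.8  89.1  19.9] w 0.015560535632691278 39.81765761040151 [-0.7 -0.8 -5. ]
shift cm [-19.09 -22.9   -0.2 ] rotvec [-1.00e-04  0.00e+00 -5.65e-01]
shift cm [-13.06 -22.2    0.  ] rotvec [-1.00e-04  0.00e+00 -5.65e-01]
```

>>> drive_tool(
  angular=[
    [0,0,0],
    [0,0,0],
    [0,0,0],
    [0,0,0],
    [0,0,0],
    [0,0,0],
    [0,0,0],
    [0,0,0],
    [0,0,0],
    [0,0,0],
    [0,0,0],
    [0,0,0],
    [0,0,0],
  ],
  delta_pos=[
    [-0.8,-0.95,0],
    [-1.59,-1.91,0],
    [-1.59,-1.91,0],
    [-1.59,-1.91,0],
    [-1.59,-1.91,0],
    [-1.59,-1.91,0],
    [-1.59,-1.91,0],
    [-1.59,-1.91,0],
    [-1.59,-1.91,0],
    [-1.59,-1.91,0],
    [-1.59,-1.91,0],
    [-1.59,-1.91,0],
    [-0.8,-0.95,0],
  ],
  gripper=[1.0,1.0,1.0,1.0,1.0,1.0,1.0,1.0,1.0,1.0,1.0,1.0,1.0],
)

```text
time_s: 10.6
tool_pos: [0.5496, -0.0046, 0.3365]
tool_rot: [-179.9, -0.1, 153.0]
force: [-0.0, -1.0, -4.3]
grip_width: 0.0154
grasp_force: 39.8
```

>>> drive_tool(
  angular=[
    [0,0,0],
    [0,0,0],
    [0,0,0],
    [0,0,0],
    [0,0,0],
    [0,0,0],
    [0,0,0],
    [0,0,0],
    [0,0,0],
    [0,0,0],
    [0,0,0],
    [0,0,0],
    [0,0,0],
    [0,0,0],
  ],
  delta_pos=[
    [-0.55,-0.92,0],
    [-1.09,-1.85,0],
    [-1.09,-1.85,0],
    [-1.09,-1.85,0],
    [-1.09,-1.85,0],
    [-1.09,-1.85,0],
    [-1.09,-1.85,0],
    [-1.09,-1.85,0],
    [-1.09,-1.85,0],
    [-1.09,-1.85,0],
    [-1.09,-1.85,0],
    [-1.09,-1.85,0],
    [-0.55,-0.92,0],
    [0,0,0],
  ],
  gripper=[1.0,1.0,1.0,1.0,1.0,1.0,1.0,1.0,1.0,1.0,1.0,1.0,1.0,1.0],
)

```text
time_s: 12.0
tool_pos: [0.5669, -0.2599, 0.3374]
tool_rot: [-180.0, -0.0, 153.1]
force: [0.1, 0.2, -4.5]
grip_width: 0.0158
grasp_force: 39.8
```

>>> drive_tool(
  angular=[
    [0,0,-0.07],
    [0,0,-0.07],
    [0,0,-0.07],
    [0,0,-0.07],
    [0,0,-0.07],
    [0,0,-0.07],
    [0,0,-0.07],
    [0,0,-0.07],
    [0,0,0],
  ],
  delta_pos=[
    [0,0,0],
    [0,0,0],
    [0,0,0],
    [0,0,0],
    [0,0,0],
    [0,0,0],
    [0,0,0],
    [0,0,0],
    [0,0,0],
  ],
  gripper=[1.0,1.0,1.0,1.0,1.0,1.0,1.0,1.0,1.0],
)

```text
time_s: 12.9
tool_pos: [0.5676, -0.2555, 0.3384]
tool_rot: [180.0, 0.0, -174.5]
force: [0.1, 0.0, -3.4]
grip_width: 0.0153
grasp_force: 39.8
```

```bash
python3 - <<'E'
from h import *
o=telemetry.get_obs(); print(o['time_s'],o['tool_pos'],o['tool_rot'],o['qpos'].round(1),o['force'])
for n in('scene','top'):
    p=eyes.read_camera(n); cv2.imwrite(f'pics/h_{n}.png',p['pixels'][:,:,::-1]); 
    for r in models.cut_out(p,'violet_rack')[:2]: print(n,r['p'],r['centre'])
E
```

```text
12.9 [ 0.56757794 -0.25547998  0.33835602] [ 1.79964996e+02  2.25078293e-02 -1.74456958e+02] [ 61.3  20.5 -52.8  76.3  16.2  90.9 106.1] [ 0.1172188   0.03230765 -3.42758282]
scene 0.93 [113.3, 181.9]
top 0.91 [442.1, 237.5]
```

View pics/h_scene.png

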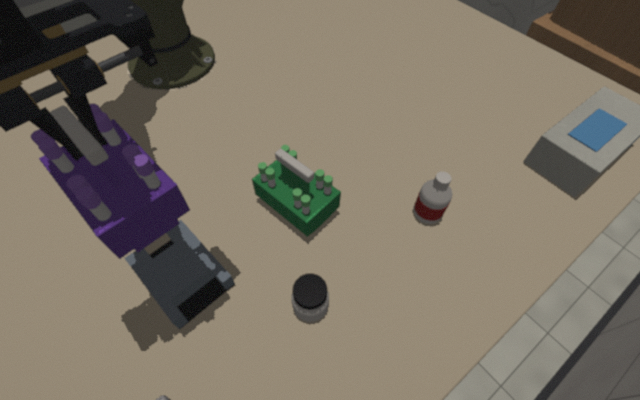

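>>> drive_tool(
  angular=[
    [0,0,0],
    [0,0,0],
    [0,0,0],
    [0,0,0],
    [0,0,0],
    [0,0,0],
    [0,0,0],
    [0,0,0],
    [0,0,0],
  ],
  delta_pos=[
    [0,0,1.5],
    [0,0,3],
    [0,0,3],
    [0,0,3],
    [0,0,2.5],
    [0,0,2],
    [0,0,1],
    [0,0,0.8],
    [0,0,0],
  ],
  gripper=[1.0,1.0,1.0,1.0,1.0,1.0,1.0,1.0,1.0],
)

```text
time_s: 14.0
tool_pos: [0.5668, -0.2571, 0.1692]
tool_rot: [180.0, -0.1, -174.6]
force: [-0.5, 0.7, -4.1]
grip_width: 0.0158
grasp_force: 39.8
```

```bash
cat > ov.py <<'E'
import sys; from fit import *
o=telemetry.get_obs(); p=eyes.read_camera('scene'); im=p['pixels'][:,:,::-1].copy()
f=4; x0,y0,w,h=80,120,200,150
im=cv2.resize(im[y0:y0+h,x0:x0+w],None,fx=f,fy=f,interpolation=cv2.INTER_CUBIC); im=cv2.convertScaleAbs(im,alpha=1.7)
def dr(P,c):
    u=((proj(p,P)-[x0,y0]+.5)*f).astype(int); cv2.polylines(im,[u.reshape(-1,1,2)],True,c,1)
T=o['tool_pos']; y=np.radians(o['tool_rot'][2]+180); fz=T[2]-.118
def rect(xc,yc,yaw,cx,L,W,z):
    c,s=np.cos(yaw),np.sin(yaw); return np.array([[xc+c*a-s*b,yc+s*a+c*b,z] for a,b in((cx-L/2,-W/2),(cx+L/2,-W/2),(cx+L/2,W/2),(cx-L/2,W/2))])
dr(rect(.567,-.257,np.radians(5.7),0,.15,.11,.036),(0,255,255))
dr(rect(.567,-.257,np.radians(5.7),.058,.034,.076,.036),(0,255,255))
dr(rect(T[0],T[1],y,0,.14,.09,fz+.016),(0,255,0))
dr(rect(T[0],T[1],y,.058,.014,.056,fz),(0,0,255))
print(o['time_s'],T,o['tool_rot'],o['force']); cv2.imwrite(sys.argv[1],im)
E
python3 ov.py pics/ov1.png
```

```text
14.0 [ 0.56679575 -0.25711109  0.16917573] [ 1.79957310e+02 -6.23022880e-02 -1.74608951e+02] [-0.54469526  0.7130334  -4.09383571]
```

View pics/ov1.png

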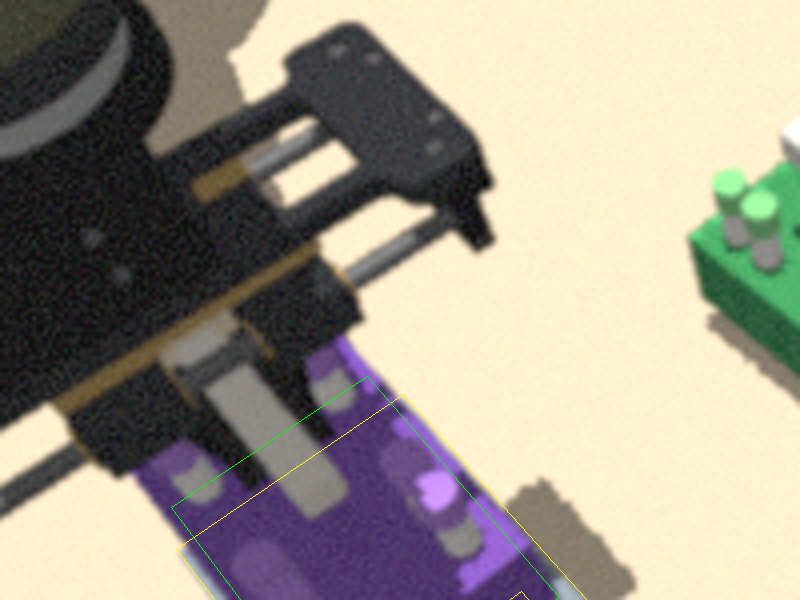

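The crop cut off the lug, so I'm shifting the window down. The alignment of the rack over the base looks about right so far.

```bash
sed -i 's/x0,y0,w,h=80,120,200,150/x0,y0,w,h=90,200,200,150/' ov.py; python3 ov.py pics/ov2.png
```

```text
14.05 [ 0.56734964 -0.25721781  0.17017382] [-1.79997783e+02  8.59646906e-03 -1.74605313e+02] [ 0.98996161  1.1667285  -2.95751452]
```

View pics/ov2.png

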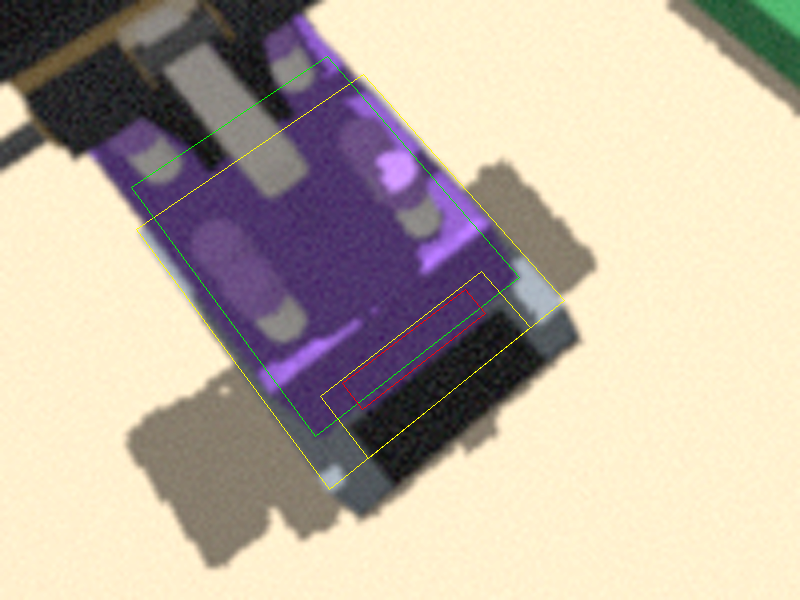

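Rack and base outlines match the picture: base corners at (562,300) and (330,490), and the lug lies over the wide notch at about (420,350). I'm lowering gently.

>>> drive_tool(
  angular=[
    [0,0,0],
    [0,0,0],
    [0,0,0],
    [0,0,0],
    [0,0,0],
    [0,0,0],
  ],
  delta_pos=[
    [0,0,0.4],
    [0,0,0.4],
    [0,0,0.4],
    [0,0,0.4],
    [0,0,0.4],
    [0,0,0],
  ],
  gripper=[1.0,1.0,1.0,1.0,1.0,1.0],
)

```text
time_s: 14.7
tool_pos: [0.5667, -0.2571, 0.1492]
tool_rot: [180.0, -0.1, -174.6]
force: [0.2, 0.1, -3.7]
grip_width: 0.0156
grasp_force: 39.8
```

>>> drive_tool(
  angular=[
    [0,0,0],
    [0,0,0],
    [0,0,0],
    [0,0,0],
    [0,0,0],
  ],
  delta_pos=[
    [0,0,0.3],
    [0,0,0.3],
    [0,0,0.2],
    [0,0,0.2],
    [0,0,0],
  ],
  gripper=[1.0,1.0,1.0,1.0,1.0],
)

```text
time_s: 15.2
tool_pos: [0.567, -0.2572, 0.1397]
tool_rot: [180.0, -0.0, -174.6]
force: [-0.4, 0.2, -4.1]
grip_width: 0.0159
grasp_force: 39.8
```

Lugs are in the notches (well below 0.154) and the rack is still hanging free. On to contact.

>>> drive_tool(
  angular=[
    [0,0,0],
    [0,0,0],
    [0,0,0],
    [0,0,0],
  ],
  delta_pos=[
    [0,0,0.1],
    [0,0,0.1],
    [0,0,0],
    [0,0,0],
  ],
  gripper=[1.0,1.0,1.0,1.0],
)

```text
time_s: 15.6
tool_pos: [0.5672, -0.2573, 0.1381]
tool_rot: [-180.0, -0.0, -174.6]
force: [0.3, 0.7, -4.8]
grip_width: 0.0156
grasp_force: 39.8
```

>>> drive_tool(
  angular=[
    [0,0,0],
    [0,0,0],
    [0,0,0],
    [0,0,0],
  ],
  delta_pos=[
    [0,0,0.1],
    [0,0,0],
    [0,0,0],
    [0,0,0],
  ],
  gripper=[1.0,1.0,1.0,1.0],
)

```text
time_s: 16.0
tool_pos: [0.5673, -0.2573, 0.1379]
tool_rot: [-180.0, -0.0, -174.6]
force: [-3.5, 0.4, 6.0]
grip_width: 0.0161
grasp_force: 39.8
```

Contact: the rack sits at 0.138, as computed for fully home. Releasing and retreating.

>>> drive_tool(
  angular=[
    [0,0,0],
    [0,0,0],
    [0,0,0],
    [0,0,0],
    [0,0,0],
    [0,0,0],
    [0,0,0],
    [0,0,0],
  ],
  delta_pos=[
    [0,0,0],
    [0,0,0],
    [0,0,0],
    [0,0,0],
    [0,0,0],
    [0,0,0],
    [0,0,0],
    [0,0,0],
  ],
  gripper=[2.5,3.0,4.0,5.0,6.0,6.0,6.0,6.0],
)

```text
time_s: 16.8
tool_pos: [0.5673, -0.2573, 0.137]
tool_rot: [-180.0, 0.0, -174.6]
force: [-0.3, -0.8, -0.3]
grip_width: 0.0591
grasp_force: 0.0
```

>>> drive_tool(
  angular=[
    [0,0,0],
    [0,0,0],
    [0,0,0],
    [0,0,0],
    [0,0,0],
    [0,0,0],
    [0,0,0],
    [0,0,0],
    [0,0,0],
    [0,0,0],
    [0,0,0],
    [0,0,0],
  ],
  delta_pos=[
    [0,0,-1],
    [0,0,-2],
    [0,0,-3],
    [0,0,-3],
    [0,0,-3],
    [0,0,-3],
    [0,0,-2],
    [1.5,0,0],
    [3,0,0],
    [3,0,0],
    [2,0,0],
    [0,0,0],
  ],
  gripper=[6.0,6.0,6.0,6.0,6.0,6.0,6.0,6.0,6.0,6.0,6.0,6.0],
)

```text
time_s: 18.0
tool_pos: [0.4706, -0.2673, 0.308]
tool_rot: [-179.8, -0.1, -174.8]
force: [1.0, -1.2, 0.8]
grip_width: 0.06
grasp_force: 0.0
```

```bash
python3 - <<'E'
from h import *
p=eyes.read_camera('scene'); im=p['pixels'][100:340,60:380,::-1]
cv2.imwrite('pics/end.png',cv2.convertScaleAbs(cv2.resize(im,None,fx=2.5,fy=2.5,interpolation=cv2.INTER_CUBIC),alpha=1.6))
E
```

```text
(no output)
```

View pics/end.png

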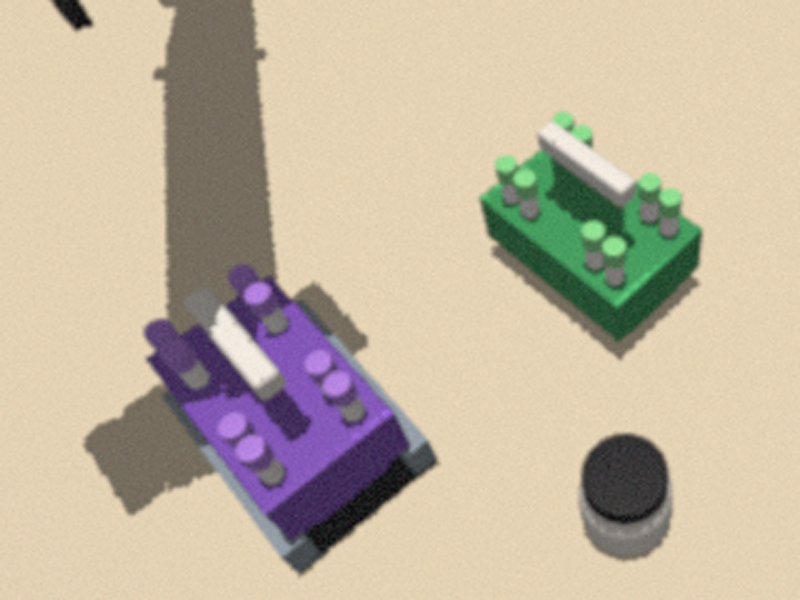

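The rack (centre about (290,420)) sits level and flush on the base, with its lug in the wide notch. The gripper is clear and the green rack hasn't moved.

```bash
python3 -c "
from cell import env; print(env.sign_off())"
```

```text
the job is handed in; nothing more can be done
None
```

The violet rack is stacked on the grey base, wide lug in the wide notch, level and fully home; it was set down gently and released, the green rack and bottle were left alone, and the job was handed in after about 18 s.

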